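Find the accessory case with the loose part

ROBOT

A 6-joint arm with a two-finger parallel gripper is mounted at the origin on the work surface. World frame = base frame: x ahead of the robot, y to its left, z up, the work surface at z = 0. Lengths are in m, angles in rad, forces in N, time in s.
With the tool pointing down it reaches from about 0.3 to 0.875 m from the base axis. Payload 6.4 kg.
Tool frame: the origin (TCP) lies midway between the tips of the shut fingers; the grasp point (between the pads) lies ctrl.grip_point_offset behind it (ctrl.grip_point_offset is the distance from the TCP to the grasp point, in m); z points along the fingers, y is the direction in which the jaws open and shut (so a half turn about z gives the same grasp; the last joint's range is limited). The gripper opens to 85 mm and grips with 20 to 120 N. Pads are 22 mm wide; open, the fingers measure 114 mm over their backs; the gripper's body (76 mm by 85 mm) begins 54 mm behind the grasp point. The pads swing forward as they close: fully open they stand 13 mm farther back than shut.
Start: joints at [0.999, 0.181, 1.607, -0, 1.354, -0.206], TCP at [0.206, 0.537, 0.231] pointing down, gripper open.
Joint ranges: [-2.99, 2.99], [-0.89, 2.07], [0.3, 2.58], [-1.14, 4.28], [0, 2.63], [-3.12, 3.12]. Speed limits (rad/s): [2.57, 2.57, 3.01, 3.14, 3.14, 3.14].

INTERFACE

Orientations are given as a unit quaternion [w, x, y, z].
In Python, from bench import ctrl, viewer gives the robot as it stands.
- The arm moves only by the shell command python3 -m handwheel 'ROWS' [OPENING]. ROWS is JSON, a list of rows, each an object with "travel": the shift along the tool's x, y, z as a fraction of full scale, a list of three; "dr": the turn, a rotation vector about the tool's x, y, z as a fraction of full scale, a list of three. A call has 1 to 20 rows; each row shifts and turns the pose as measured when the row begins, along the tool's axes as they then stand; what a row does not reach is not made up. Full scale, the value 1, is 150 mm for a shift and 30 degrees for a turn. A row lasts 1/12 s, in which the tool goes at most 41.7 mm and 7.16 degrees, less where a joint would pass 70% of its speed; a pose out of reach is approached as far as the arm can. A call with a number of a shift or a turn outside -1 to 1 is refused whole. A call with a gripper value outside its range is refused whole. OPENING is the opening, from -1 (shut) to 1 (fully open), set as the call begins (- or left out, the last holds). The fingers move at their own pace and stop on an object; the grip force is fixed at half the most. Time passes only in rows, so rows that do not move let the fingers close. It gives the time, the measured TCP pose, the force and the opening at its end, in the units of the state.
- ctrl.get_obs(): the state, without advancing time (a new reading comes with each control period).
- viewer.camera(name): name is "scene" or "top" or "wrist"; returns the picture (480x640x3 uint8, red, green, blue); there is no depth.
- viewer.get_calibration(name): a dict with "camera_matrix" (3x3 intrinsics, pixels), "R" (3x3) and "t" (3): a world point X has camera coordinates R X + t. Camera axes: x right, y down, z forward; pixel columns grow to the right and rows downward; lengths in m; the calibration is good to about 2 mm. A picture is of the moment at which its call begins: read the wrist's pose just before it. get_calibration takes no time and is no camera call; for the wrist camera it gives the pose at the moment of the call.
- ctrl.hand_in(): hands the job in, once; it reports no verdict.
The state is a dict: "time_s": time; "q": joint angles; "dq": joint speeds; "joint_efforts": joint torques, N m; "eef_pos": TCP position; "eef_rot": TCP orientation; "wrist_force": force on the tool from outside, world axes, zero at the start; "torque": the same for the moment, N m; "opening": opening from 0.0 (shut) to 1.0 (fully open).
Only numpy, scipy, OpenCV 4.12 (cv2) and the standard library are available. Lean on these libraries where they do the work, as an engineer would, in place of code of your own. Each camera call takes 0.05 s, during which the arm holds its last target. There are 200 camera calls.

TASK

One of the three closed grey cases on the rubber mat has a part loose inside: pick them up and shake them to find the one that rattles, and set any that stay quiet back on the mat, lid up. The rattling case will be opened over the steel tray, so throw the lump of packing foam lying there into the waste bin, and finish while holding that case out level over the middle of the empty tray, still and well clear of it: the program ends with the case in the gripper. Leave everything else on the bench where it is.

Things in the scene. Friction and masses are not known exactly. Their poses are not given: they have to be found in the camera images.
- case_a_center (a point): The left (+y) of the three cases at the start: hard grey plastic, closed for good, black latch at one short end, 116 mm long (its x), 56 mm wide (its y, grip here), 48 mm high. The point is its centre, 24 mm above its underside; z up through the lid. Its long side lies across the robot's forward direction.
- case_b_center (a point): The middle case, same as case_a outside. All three weigh 0.30 to 0.42 kg whatever is inside. Two, any two, are packed tight: their 0.15 kg of contents shifts by 1 mm at most.
- case_c_center (a point): The right (-y) case, same as case_a outside. In one of the three, any one, a smooth steel part, 32 mm across, 24 mm high, 0.15 kg, slides in a space 104 x 44 x 36 mm: shaken briskly lengthwise, or tilted end down by 30 degrees, it runs 72 mm from end to end, knocks, and shifts the case's balance by up to 0.1 N m.
- mat: Black rubber mat, fixed, 150 mm (its x) by 480 mm (its y), 3 mm thick; origin at the centre of its underside. The cases stand on it in a row 175 mm apart along its y, with a small vial and a nut between them.
- tray_in (a point): Shallow open steel tray, fixed, 150 mm (its x) by 260 mm (its y), rim 18 mm above the bench, wall and floor 3 mm; this point is the middle of its inner floor. Bystanders, loose: a wrench lies beyond it, a beaker (68 mm across, 85 mm high) stands to its left, beyond the bin; a bottle (72 mm across, 150 mm high) stands to the right of the mat, about 0.47 m right of the robot's centre line.
- lump_center (a point): White lump of hard packing foam, stepped, 62 mm long (its x) and 38 mm wide (its y, grip here); 18 to 25 mm high at its ends and 36 mm high over the middle 34 mm; 15 g; this point is its centre, 18 mm above its underside. It lies somewhere in the tray, turned any way.
- bin_mouth (a point): Square white waste bin standing on the bench, fixed, open on top, 160 mm by 160 mm outside, 4 mm wall, 131 mm high; this point is the middle of its mouth, at the rim's height.
- vial: Bystander: small capped amber vial, 20 mm across, 46 mm high, standing on the mat between the left and the middle case; origin under its foot.
- nut: Bystander: brass nut, 26 mm across, 12 mm high, lying on the mat between the middle and the right case; origin under it.
- driver: Bystander: screwdriver, 160 mm long, lying on the bench; origin under its middle, x along it.
There are look-alikes about, which are no part of the job. Leave any green or purple look-alike of the part that bears case_b_center alone.

How it is judged:
By the outcome, as a careful person would: the job done as asked, in the order asked, and still so for the second after the job is handed in, while the arm keeps its last pose, push and grip.
It also fails if it takes over 72 s, if anything falls off the work surface, if the arm or the gripper's body presses on something with over 40 N, if the wrist force passes 120 N, or if a joint passes its speed limit or range.

## Working session

There is one attempt and no reset: what is moved stays moved. The work goes in short steps, Python scripts to look and compute and a shell command to move; the robot and the scene stay as the last step left them, time stands still between calls to the robot, and variables do not carry over. Pictures are saved under pics/ and viewed, about 8 in all and at most 12, crops included, and the job is handed in when it is done.

```bash
mkdir -p pics; ls; python3 - <<'E'
from bench import ctrl, viewer
import cv2, numpy as np
o=ctrl.get_obs(); print({k:np.round(v,3).tolist() for k,v in o.items()}, ctrl.grip_point_offset)
for n in ("scene","top"):
    cv2.imwrite(f"pics/{n}0.png", viewer.camera(n)[:,:,::-1])
    c=viewer.get_calibration(n); print(n,{k:np.round(v,3).tolist() for k,v in c.items()})
E
```

```text
pics
{'time_s': 0.0, 'q': [0.999, 0.182, 1.608, 0.0, 1.354, -0.206], 'dq': [0.001, 0.001, 0.0, 0.002, -0.002, -0.0], 'joint_efforts': [-0.0, -44.49, -35.132, -0.0, 0.01, 0.0], 'eef_pos': [0.205, 0.536, 0.23], 'eef_rot': [-0.0, 0.182, 0.983, -0.001], 'wrist_force': [0.327, 0.842, 1.249], 'torque': [-0.016, 0.016, 0.043], 'opening': 0.999} 0.0187
scene {'camera_matrix': [[510.712, 0.0, 324.195], [0.0, 510.712, 243.651], [0.0, 0.0, 1.0]], 'R': [[-0.741, 0.672, -0.004], [0.506, 0.555, -0.66], [-0.441, -0.491, -0.751]], 't': [0.319, -0.166, 1.353]}
top {'camera_matrix': [[584.346, 0.0, 319.322], [0.0, 584.346, 233.735], [0.0, 0.0, 1.0]], 'R': [[0.011, -1.0, 0.024], [-0.993, -0.014, -0.117], [0.118, -0.023, -0.993]], 't': [0.006, 0.464, 1.27]}
```

View pics/top0.png

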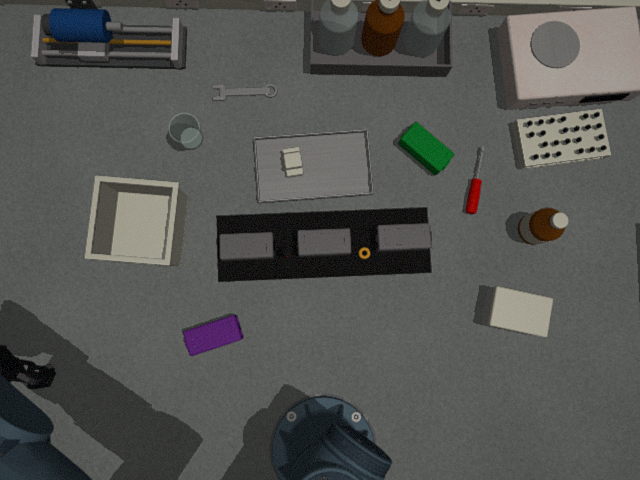

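View pics/scene0.png

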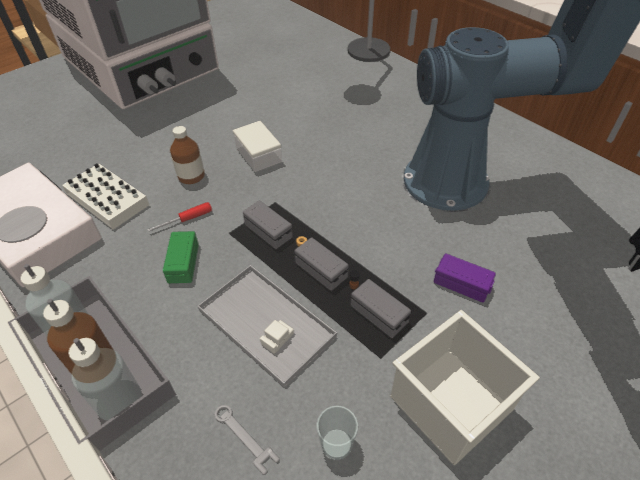

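Top view: the three grey cases on the mat are at about (247,246), (324,242) and (404,237). The foam lump is in the tray at (292,161) and the bin is at (135,220). Things that could be mistaken for the case are the green block (426,148), the purple block (213,335) and the white box (521,311). Only the grey ones on the mat fit the description. Next I'll measure them by mask and ray.

```bash
cat > h.py <<'E'
import numpy as np, cv2
from bench import ctrl, viewer
from scipy.spatial.transform import Rotation as Rn
def ray(c,uv,z):
    K,R,t=(np.array(c[k]) for k in("camera_matrix","R","t"))
    uv=np.atleast_2d(uv).astype(float); d=np.c_[uv,np.ones(len(uv))]@np.linalg.inv(K).T@R
    o=-R.T@t; return o+d*((z-o[2])/d[:,2])[:,None]
def blobs(c,mask,z,amin=50):
    for k in cv2.findContours(mask.astype(np.uint8),cv2.RETR_EXTERNAL,cv2.CHAIN_APPROX_NONE)[0]:
        if cv2.contourArea(k)<amin: continue
        w=ray(c,k[:,0,:],z)[:,:2]; r=cv2.minAreaRect((w*1000).astype(np.float32))
        b=cv2.boxPoints(r); e=[b[1]-b[0],b[2]-b[1]]; l=max(e,key=np.linalg.norm)
        print("px",k[:,0].mean(0).round(),"xy",np.round(r[0],0),"size",np.round(r[1],0),"long axis deg",round(np.degrees(np.arctan2(l[1],l[0]))%180,1))
def go(x,y,z,yaw):  # yaw: world angle of tool y (jaw axis), deg, tool pointing down
    o=ctrl.get_obs(); w=o["eef_rot"]; R=Rn.from_quat([w[1],w[2],w[3],w[0]])
    a=np.radians(yaw); ty=np.array([np.cos(a),np.sin(a),0]); tz=np.array([0,0,-1.]); T=np.c_[np.cross(ty,tz),ty,tz]
    p=np.array(o["eef_pos"]); d=R.inv().apply(np.array([x,y,z])-p); r=(R.inv()*Rn.from_matrix(T)).as_rotvec(degrees=True)
    print("pos",p.round(4),"travel",(d/.15).round(3),"dr",(r/30).round(3),"t",round(o["time_s"],2),"open",round(o["opening"],3),"q",np.round(o["q"],2))
E
python3 - <<'E'
from h import *
c=viewer.get_calibration("top"); im=cv2.imread("pics/top0.png"); g=im.max(2).astype(int); s=g-im.min(2)
def box(m,x0,y0,x1,y1):
    z=np.zeros_like(m); z[y0:y1,x0:x1]=m[y0:y1,x0:x1]; return z
print("cases"); blobs(c,box((g>60)&(s<25),219,222,430,268),.051)
print("mat"); blobs(c,box(g<75,205,200,440,290),.003,3000)
print("lump hi"); blobs(c,box((g>140)&(s<40),262,140,365,192),.036)
print("tray outer px"); P=ray(c,[(254,138),(367,131),(372,193),(259,201)],.018); print(P.round(3), P.mean(0).round(3))
P=ray(c,[(95,177),(180,182),(172,265),(85,263)],.131); print("bin",P.round(3),P.mean(0).round(3))
print("vial/nut/bottle/beaker",ray(c,[(364,253),(521,232),(185,140)],.012).round(3))
cv2.imwrite("pics/crop0.png",cv2.resize(im[125:285,210:440],None,fx=3,fy=3,interpolation=cv2.INTER_CUBIC))
E
```

```text
cases
px [246. 245.] xy [433. 171.] size [ 55. 114.] long axis deg 93.1
px [324. 241.] xy [444.   2.] size [ 55. 114.] long axis deg 93.2
px [404. 236.] xy [ 458. -173.] size [ 56. 114.] long axis deg 94.4
mat
px [333. 243.] xy [444.   2.] size [151. 482.] long axis deg 93.2
lump hi
px [294. 171.] xy [602.  69.] size [13. 34.] long axis deg 99.3
px [293. 160.] xy [629.  74.] size [31. 36.] long axis deg 100.6
tray outer px
[[ 0.682  0.163  0.018]
 [ 0.703 -0.095  0.018]
 [ 0.559 -0.106  0.018]
 [ 0.537  0.148  0.018]] [0.62  0.027 0.018]
bin [[0.562 0.474 0.131]
 [0.554 0.301 0.131]
 [0.384 0.31  0.131]
 [0.386 0.484 0.131]] [0.471 0.393 0.131]
vial/nut/bottle/beaker [[ 0.424 -0.089  0.012]
 [ 0.476 -0.446  0.012]
 [ 0.676  0.32   0.012]]
```

View pics/crop0.png

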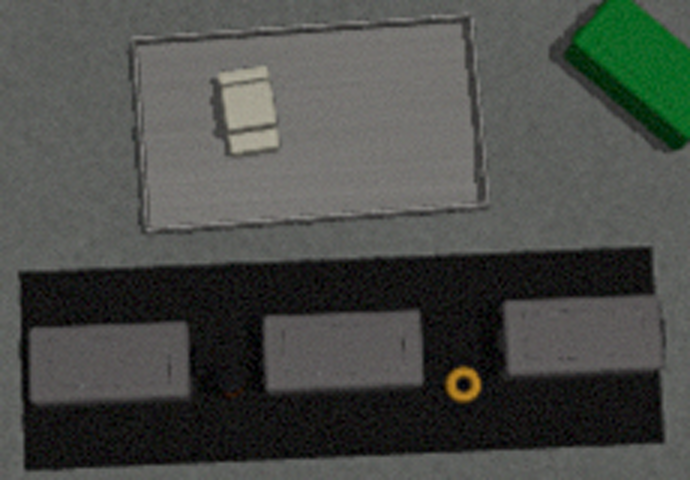

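The crop confirms the choice: three plain grey cases on the mat with a brass nut at crop (463,385), and the stepped white lump in the tray at crop (248,112). I'll start with case A.

```bash
python3 -c "
from h import *
go(.433,.171,.17,3.2)"
```

```text
pos [0.2054 0.5365 0.2305] travel [-2.289 -1.732  0.405] dr [-3.000e-03  1.000e-03  2.195e+00] t 0.1 open 1.004 q [ 1.    0.18  1.61 -0.    1.35 -0.21]
```

```bash
r='{"travel":[-0.19,-0.144,0.03],"dr":[0,0,0]}'; python3 -m handwheel '[{"travel":[-0.19,-0.144,0.03],"dr":[0,0,0]},{"travel":[-0.19,-0.144,0.03],"dr":[0,0,0]},{"travel":[-0.19,-0.144,0.03],"dr":[0,0,0]},{"travel":[-0.19,-0.144,0.03],"dr":[0,0,0]},{"travel":[-0.19,-0.144,0.03],"dr":[0,0,0]},{"travel":[-0.19,-0.144,0.03],"dr":[0,0,0]},{"travel":[-0.19,-0.144,0.03],"dr":[0,0,0]},{"travel":[-0.19,-0.144,0.03],"dr":[0,0,0]},{"travel":[-0.19,-0.144,0.03],"dr":[0,0,0]},{"travel":[-0.19,-0.144,0.03],"dr":[0,0,0]},{"travel":[0,0,0],"dr":[0,0,0.22]},{"travel":[0,0,0],"dr":[0,0,0.22]},{"travel":[0,0,0],"dr":[0,0,0.22]},{"travel":[0,0,0],"dr":[0,0,0.22]},{"travel":[0,0,0],"dr":[0,0,0.22]},{"travel":[0,0,0],"dr":[0,0,0.22]},{"travel":[0,0,0],"dr":[0,0,0.22]},{"travel":[0,0,0],"dr":[0,0,0.22]},{"travel":[0,0,0],"dr":[0,0,0.22]},{"travel":[0,0,0],"dr":[0,0,0]}]'; python3 -c "
from h import *
go(.433,.171,.17,3.2)"
```

```text
time_s: 1.77
eef_pos: [0.3974, 0.2154, 0.176]
eef_rot: [-0.003, 0.663, 0.748, -0.006]
wrist_force: [-0.0, 0.4, -0.3]
opening: 0.999
pos [0.3974 0.2154 0.176 ] travel [-0.322  0.201  0.039] dr [-0.024  0.007  0.122] t 1.77 open 0.999 q [ 0.23 -0.03  1.95 -0.    1.23  0.12]
```

```bash
python3 -m handwheel '[{"travel":[-0.16,0.1,0.02],"dr":[-0.012,0,0.06]},{"travel":[-0.16,0.1,0.02],"dr":[-0.012,0,0.06]},{"travel":[0,0,0],"dr":[0,0,0]}]'; python3 -c "
from h import *
go(.433,.171,.01,3.2)"
```

```text
time_s: 2.02
eef_pos: [0.4323, 0.1707, 0.1692]
eef_rot: [0.001, 0.682, 0.731, -0.001]
wrist_force: [-0.7, -0.5, -0.7]
opening: 0.998
pos [0.4323 0.1707 0.1692] travel [0.005 0.005 1.062] dr [0.001 0.006 0.025] t 2.02 open 0.998 q [ 0.12 -0.    1.94 -0.    1.21  0.05]
```

```bash
python3 -m handwheel '[{"travel":[0,0,0.25],"dr":[0,0,0.02]},{"travel":[0,0,0.25],"dr":[0,0,0]},{"travel":[0,0,0.25],"dr":[0,0,0]},{"travel":[0,0,0.2],"dr":[0,0,0]},{"travel":[0,0,0.09],"dr":[0,0,0]},{"travel":[0,0,0],"dr":[0,0,0]}]'; python3 -c "
from h import *
go(.433,.171,.01,3.2)"; python3 -m handwheel '[{"travel":[0,0,0],"dr":[0,0,0]},{"travel":[0,0,0],"dr":[0,0,0]},{"travel":[0,0,0],"dr":[0,0,0]},{"travel":[0,0,0],"dr":[0,0,0]},{"travel":[0,0,0],"dr":[0,0,0]},{"travel":[0,0,0],"dr":[0,0,0]}]' -1;  python3 -c "
from h import *
go(.433,.171,.01,3.2)"
```

```text
time_s: 2.52
eef_pos: [0.4358, 0.1704, 0.0102]
eef_rot: [0.003, 0.68, 0.733, 0.002]
wrist_force: [-1.1, -1.0, 0.6]
opening: 1.001
pos [0.4358 0.1704 0.0102] travel [ 0.005 -0.018  0.001] dr [0.015 0.004 0.039] t 2.52 open 1.001 q [ 0.12  0.28  2.01 -0.    0.84  0.05]
time_s: 3.02
eef_pos: [0.4372, 0.1717, 0.0139]
eef_rot: [0.004, 0.677, 0.736, 0.004]
wrist_force: [0.3, -0.2, -3.2]
opening: 0.647
pos [0.4372 0.1717 0.0139] travel [-0.002 -0.029  0.026] dr [0.022 0.003 0.053] t 3.02 open 0.647 q [ 0.12  0.28  2.01 -0.    0.84  0.04]
```

```bash
cat >> h.py <<'E'
def tq():
    o=ctrl.get_obs(); w=o["eef_rot"]; R=Rn.from_quat([w[1],w[2],w[3],w[0]])
    print("TOOL torque",R.inv().apply(o["torque"]).round(3),"force",np.round(o["wrist_force"],2),"toolz",R.as_matrix()[:,2].round(3),"toolx",R.as_matrix()[:,0].round(3),"z",round(o["eef_pos"][2],3),"open",round(o["opening"],3),"t",round(o["time_s"],2))
E
python3 -m handwheel '[{"travel":[0,0,-0.15],"dr":[0,0,0]},{"travel":[0,0,-0.25],"dr":[0,0,0]},{"travel":[0,0,-0.25],"dr":[0,0,0]},{"travel":[0,0,-0.2],"dr":[0,0,0]},{"travel":[0,0,0],"dr":[0,0,0]},{"travel":[0,0,0],"dr":[0,0,0]}]' >/dev/null; python3 -c "from h import *; tq()"
python3 -m handwheel '[{"travel":[0,0,0],"dr":[0,0.235,0]},{"travel":[0,0,0],"dr":[0,0.235,0]},{"travel":[0,0,0],"dr":[0,0.235,0]},{"travel":[0,0,0],"dr":[0,0.235,0]},{"travel":[0,0,0],"dr":[0,0.235,0]},{"travel":[0,0,0],"dr":[0,0,0]},{"travel":[0,0,0],"dr":[0,0,0]},{"travel":[0,0,0],"dr":[0,0,0]},{"travel":[0,0,0],"dr":[0,0,0]}]' >/dev/null; python3 -c "from h import *; tq()"
python3 -m handwheel '[{"travel":[0,0,0],"dr":[0,-0.235,0]},{"travel":[0,0,0],"dr":[0,-0.235,0]},{"travel":[0,0,0],"dr":[0,-0.235,0]},{"travel":[0,0,0],"dr":[0,-0.235,0]},{"travel":[0,0,0],"dr":[0,-0.235,0]},{"travel":[0,0,0],"dr":[0,0,0]},{"travel":[0,0,0],"dr":[0,0,0]},{"travel":[0,0,0],"dr":[0,0,0]}]' >/dev/null; python3 -c "from h import *; tq()"
python3 -m handwheel '[{"travel":[0,0,0],"dr":[0,-0.235,0]},{"travel":[0,0,0],"dr":[0,-0.235,0]},{"travel":[0,0,0],"dr":[0,-0.235,0]},{"travel":[0,0,0],"dr":[0,-0.235,0]},{"travel":[0,0,0],"dr":[0,-0.235,0]},{"travel":[0,0,0],"dr":[0,0,0]},{"travel":[0,0,0],"dr":[0,0,0]},{"travel":[0,0,0],"dr":[0,0,0]},{"travel":[0,0,0],"dr":[0,0,0]}]' >/dev/null; python3 -c "from h import *; tq()"
python3 -m handwheel '[{"travel":[0,0,0],"dr":[0,0.235,0]},{"travel":[0,0,0],"dr":[0,0.235,0]},{"travel":[0,0,0],"dr":[0,0.235,0]},{"travel":[0,0,0],"dr":[0,0.235,0]},{"travel":[0,0,0],"dr":[0,0.235,0]},{"travel":[0,0,0],"dr":[0,0,0]},{"travel":[0,0,0],"dr":[0,0,0]},{"travel":[0,0,0],"dr":[0,0,0]}]' >/dev/null; python3 -c "from h import *; tq(); go(.435,.171,.012,3.2)"
```

```text
TOOL torque [0.053 0.012 0.017] force [-0.23 -0.49 -3.45] toolz [ 0.008 -0.001 -1.   ] toolx [-0.084  0.996 -0.002] z 0.147 open 0.652 t 3.52
TOOL torque [-0.036 -0.605  0.015] force [ 0.13  0.08 -3.9 ] toolz [-0.044  0.582 -0.812] toolx [-0.075  0.809  0.584] z 0.14 open 0.646 t 4.27
TOOL torque [ 0.009 -0.03   0.016] force [-0.05  0.28 -2.97] toolz [ 0.026 -0.004 -1.   ] toolx [-0.099  0.995 -0.006] z 0.145 open 0.648 t 4.93
TOOL torque [-0.084  0.577  0.025] force [ 1.51  1.07 -3.43] toolz [ 0.058 -0.58  -0.813] toolx [-0.054  0.811 -0.583] z 0.142 open 0.65 t 5.68
TOOL torque [ 0.031 -0.028 -0.007] force [ 0.22 -0.55 -3.35] toolz [ 0.035  0.011 -0.999] toolx [-0.063  0.998  0.009] z 0.148 open 0.65 t 6.35
pos [0.4354 0.1671 0.1482] travel [ 0.018 -0.034  0.908] dr [ 0.069 -0.017  0.013] t 6.35 open 0.65 q [0.11 0.   1.98 0.01 1.12 0.04]
```

Case A stays quiet: the level torque after tilting each way was −0.030 and −0.028 N·m, with no shift. I'll set it back.

```bash
python3 -m handwheel '[{"travel":[0.01,-0.02,0.2],"dr":[0.05,-0.01,0]},{"travel":[0.01,0,0.25],"dr":[0.019,-0.007,0]},{"travel":[0,0,0.2],"dr":[0,0,0]},{"travel":[0,0,0.1],"dr":[0,0,0]},{"travel":[0,0,0],"dr":[0,0,0]}]'; python3 -c "
from h import *
go(.435,.171,.014,3.2); tq()"
```

```text
time_s: 6.77
eef_pos: [0.4376, 0.1727, 0.0358]
eef_rot: [0.007, 0.682, 0.731, 0.0]
wrist_force: [-1.3, -0.2, -3.6]
opening: 0.651
pos [0.4376 0.1727 0.0358] travel [-0.009 -0.02   0.146] dr [0.019 0.018 0.024] t 6.77 open 0.651 q [ 0.13  0.23  2.   -0.01  0.9   0.07]
TOOL torque [0.074 0.015 0.031] force [-1.3  -0.21 -3.61] toolz [ 0.01  -0.009 -1.   ] toolx [-0.068  0.998 -0.01 ] z 0.036 open 0.651 t 6.77
```

```bash
python3 -m handwheel '[{"travel":[-0.005,-0.01,0.07],"dr":[0.019,0.018,0.02]},{"travel":[0,0,0.05],"dr":[0,0,0]},{"travel":[0,0,0.01],"dr":[0,0,0]},{"travel":[0,0,0],"dr":[0,0,0]}]'; python3 -c "
from h import *
go(.435,.171,.014,3.2); tq()"
```

```text
time_s: 7.1
eef_pos: [0.4356, 0.1746, 0.0162]
eef_rot: [0.001, 0.684, 0.73, -0.002]
wrist_force: [-0.2, -0.5, -3.6]
opening: 0.649
pos [0.4356 0.1746 0.0162] travel [-0.024 -0.005  0.015] dr [-0.004  0.008  0.018] t 7.1 open 0.649 q [ 0.13  0.28  2.   -0.01  0.86  0.07]
TOOL torque [-0.026 -0.008 -0.044] force [-0.22 -0.49 -3.57] toolz [-0.002 -0.004 -1.   ] toolx [-0.065  0.998 -0.004] z 0.016 open 0.649 t 7.1
```

```bash
python3 -m handwheel '[{"travel":[-0.024,0,0],"dr":[0,0.008,0.01]},{"travel":[0,0,0.015],"dr":[0,0,0]},{"travel":[0,0,0.005],"dr":[0,0,0]},{"travel":[0,0,0],"dr":[0,0,0]}]'; python3 -c "
from h import *
tq()"; python3 -m handwheel '[{"travel":[0,0,0],"dr":[0,0,0]},{"travel":[0,0,0],"dr":[0,0,0]},{"travel":[0,0,0],"dr":[0,0,0]},{"travel":[0,0,0],"dr":[0,0,0]},{"travel":[0,0,0],"dr":[0,0,0]}]' 1;  python3 -c "
from h import *
go(.444,.002,.13,3.2)"
```

```text
time_s: 7.43
eef_pos: [0.4383, 0.1716, 0.0161]
eef_rot: [0.001, 0.685, 0.729, 0.001]
wrist_force: [-0.1, 0.9, -2.9]
opening: 0.644
TOOL torque [ 0.018 -0.009  0.022] force [-0.11  0.94 -2.91] toolz [ 0.004 -0.    -1.   ] toolx [-0.061  0.998 -0.   ] z 0.016 open 0.644 t 7.43
time_s: 7.85
eef_pos: [0.4413, 0.1716, 0.0187]
eef_rot: [0.003, 0.685, 0.728, 0.004]
wrist_force: [-0.4, -0.1, 0.2]
opening: 1.004
pos [0.4413 0.1716 0.0187] travel [-1.13  -0.043 -0.742] dr [0.019 0.    0.01 ] t 7.85 open 1.004 q [ 0.12  0.27  2.   -0.    0.86  0.06]
```

```bash
python3 -m handwheel '[{"travel":[0,0,-0.27],"dr":[0,0,0]},{"travel":[0,0,-0.27],"dr":[0,0,0]},{"travel":[-0.1,0,-0.22],"dr":[0,0,0]},{"travel":[-0.25,0,0],"dr":[0,0,0]},{"travel":[-0.26,-0.02,0],"dr":[0,0,0]},{"travel":[-0.26,-0.02,0],"dr":[0,0,0]},{"travel":[-0.25,0,0],"dr":[0,0,0]},{"travel":[0,0,0],"dr":[0,0,0]}]';  python3 -c "
from h import *
go(.444,.002,.01,3.2)"
```

```text
time_s: 8.52
eef_pos: [0.4447, -0.0027, 0.1373]
eef_rot: [0.005, 0.683, 0.731, 0.001]
wrist_force: [0.8, 0.1, 0.2]
opening: 1.002
pos [ 0.4447 -0.0027  0.1373] travel [ 0.036 -0.009  0.849] dr [0.015 0.01  0.024] t 8.52 open 1.002 q [-0.27 -0.01  2.02 -0.    1.12 -0.34]
```

```bash
python3 -m handwheel '[{"travel":[0.036,-0.01,0.2],"dr":[0.015,0.01,0.024]},{"travel":[0,-0.005,0.26],"dr":[0,0,0]},{"travel":[0,-0.01,0.24],"dr":[0,0,0]},{"travel":[0,-0.01,0.14],"dr":[0,0,0]},{"travel":[0,-0.005,0.02],"dr":[0,0,0]}]'; python3 -c "
from h import *
go(.444,.002,.01,3.2)"; python3 -m handwheel '[{"travel":[0,0,0],"dr":[0,0,0]},{"travel":[0,0,0],"dr":[0,0,0]},{"travel":[0,0,0],"dr":[0,0,0]},{"travel":[0,0,0],"dr":[0,0,0]},{"travel":[0,0,0],"dr":[0,0,0]},{"travel":[0,0,0],"dr":[0,0,0]}]' -1;  python3 -c "
from h import *
go(.444,.002,.01,3.2)"
```

```text
time_s: 8.93
eef_pos: [0.4451, -0.0025, 0.0091]
eef_rot: [0.006, 0.691, 0.723, 0.004]
wrist_force: [-1.1, -0.1, 0.2]
opening: 0.998
pos [ 0.4451 -0.0025  0.0091] travel [ 0.03  -0.006 -0.006] dr [ 0.027  0.008 -0.02 ] t 8.93 open 0.998 q [-0.27  0.24  2.08  0.    0.81 -0.32]
time_s: 9.43
eef_pos: [0.4478, -0.0019, 0.0131]
eef_rot: [0.008, 0.69, 0.723, 0.005]
wrist_force: [0.1, 0.3, -1.6]
opening: 0.649
pos [ 0.4478 -0.0019  0.0131] travel [ 0.027 -0.024  0.02 ] dr [ 0.035  0.01  -0.017] t 9.43 open 0.649 q [-0.27  0.23  2.07  0.    0.82 -0.32]
```

```bash
python3 -m handwheel '[{"travel":[0,0,-0.15],"dr":[0,0,0]},{"travel":[0,0,-0.25],"dr":[0.03,0,0]},{"travel":[0,0,-0.25],"dr":[0,0,0]},{"travel":[0,0,-0.2],"dr":[0,0,0]},{"travel":[0,0,0],"dr":[0,0,0]},{"travel":[0,0,0],"dr":[0,0,0]}]' >/dev/null; python3 -c "from h import *; tq()"
python3 -m handwheel '[{"travel":[0,0,0],"dr":[0,0.235,0]},{"travel":[0,0,0],"dr":[0,0.235,0]},{"travel":[0,0,0],"dr":[0,0.235,0]},{"travel":[0,0,0],"dr":[0,0.235,0]},{"travel":[0,0,0],"dr":[0,0.235,0]},{"travel":[0,0,0],"dr":[0,0,0]},{"travel":[0,0,0],"dr":[0,0,0]},{"travel":[0,0,0],"dr":[0,0,0]},{"travel":[0,0,0],"dr":[0,0,0]}]' >/dev/null; python3 -c "from h import *; tq()"
python3 -m handwheel '[{"travel":[0,0,0],"dr":[0,-0.235,0]},{"travel":[0,0,0],"dr":[0,-0.235,0]},{"travel":[0,0,0],"dr":[0,-0.235,0]},{"travel":[0,0,0],"dr":[0,-0.235,0]},{"travel":[0,0,0],"dr":[0,-0.235,0]},{"travel":[0,0,0],"dr":[0,0,0]},{"travel":[0,0,0],"dr":[0,0,0]},{"travel":[0,0,0],"dr":[0,0,0]}]' >/dev/null; python3 -c "from h import *; tq()"
python3 -m handwheel '[{"travel":[0,0,0],"dr":[0,-0.235,0]},{"travel":[0,0,0],"dr":[0,-0.235,0]},{"travel":[0,0,0],"dr":[0,-0.235,0]},{"travel":[0,0,0],"dr":[0,-0.235,0]},{"travel":[0,0,0],"dr":[0,-0.235,0]},{"travel":[0,0,0],"dr":[0,0,0]},{"travel":[0,0,0],"dr":[0,0,0]},{"travel":[0,0,0],"dr":[0,0,0]},{"travel":[0,0,0],"dr":[0,0,0]}]' >/dev/null; python3 -c "from h import *; tq()"
python3 -m handwheel '[{"travel":[0,0,0],"dr":[0,0.235,0]},{"travel":[0,0,0],"dr":[0,0.235,0]},{"travel":[0,0,0],"dr":[0,0.235,0]},{"travel":[0,0,0],"dr":[0,0.235,0]},{"travel":[0,0,0],"dr":[0,0.235,0]},{"travel":[0,0,0],"dr":[0,0,0]},{"travel":[0,0,0],"dr":[0,0,0]},{"travel":[0,0,0],"dr":[0,0,0]}]' >/dev/null; python3 -c "from h import *; tq(); go(.4465,-.002,.014,3.2)"
```

```text
TOOL torque [ 0.04   0.116 -0.039] force [-0.3   0.72 -3.14] toolz [-0.001 -0.004 -1.   ] toolx [-0.047  0.999 -0.004] z 0.147 open 0.647 t 9.93
TOOL torque [ 0.041 -0.636 -0.001] force [-1.21 -0.41 -3.65] toolz [-0.03   0.584 -0.812] toolx [-0.041  0.81   0.584] z 0.141 open 0.651 t 10.68
TOOL torque [ 0.071 -0.027  0.009] force [-0.39 -0.28 -2.91] toolz [ 0.016 -0.006 -1.   ] toolx [-0.064  0.998 -0.007] z 0.145 open 0.655 t 11.35
TOOL torque [ 0.048  0.652 -0.014] force [ 0.09 -0.33 -2.83] toolz [ 0.034 -0.582 -0.812] toolx [-0.027  0.812 -0.583] z 0.144 open 0.648 t 12.1
TOOL torque [ 0.023 -0.12   0.011] force [ 1.05 -0.28 -3.72] toolz [ 0.034  0.006 -0.999] toolx [-0.029  1.     0.005] z 0.151 open 0.649 t 12.77
pos [ 0.4476 -0.0064  0.151 ] travel [ 0.025 -0.038  0.913] dr [ 0.065 -0.008 -0.052] t 12.77 open 0.649 q [-0.29 -0.04  2.02  0.02  1.13 -0.33]
```

Case B is ambiguous: 0.116 at first, then −0.027 and −0.120, and single readings are noisy. I'll average several readings per state.

```bash
cat >> h.py <<'E'
def avg(n=8):
    T=[]
    for i in range(n):
        viewer.camera("wrist"); o=ctrl.get_obs(); w=o["eef_rot"]; R=Rn.from_quat([w[1],w[2],w[3],w[0]]); T.append(np.r_[R.inv().apply(o["torque"]),o["wrist_force"]])
    print("AVG tool torque, force",np.mean(T,0).round(3),"sd",np.std(T,0).round(3),"toolx z",R.as_matrix()[2,0].round(3),"t",round(o["time_s"],2))
E
python3 -c "from h import *; avg()"
python3 -m handwheel '[{"travel":[0,0,0],"dr":[0,0.235,0]},{"travel":[0,0,0],"dr":[0,0.235,0]},{"travel":[0,0,0],"dr":[0,0.235,0]},{"travel":[0,0,0],"dr":[0,0.235,0]},{"travel":[0,0,0],"dr":[0,0.235,0]},{"travel":[0,0,0],"dr":[0,0,0]},{"travel":[0,0,0],"dr":[0,0,0]},{"travel":[0,0,0],"dr":[0,0,0]},{"travel":[0,0,0],"dr":[0,0,0]}]' >/dev/null
python3 -m handwheel '[{"travel":[0,0,0],"dr":[0,-0.235,0]},{"travel":[0,0,0],"dr":[0,-0.235,0]},{"travel":[0,0,0],"dr":[0,-0.235,0]},{"travel":[0,0,0],"dr":[0,-0.235,0]},{"travel":[0,0,0],"dr":[0,-0.235,0]},{"travel":[0,0,0],"dr":[0,0,0]}]' >/dev/null; python3 -c "from h import *; avg();go(.4465,-.002,.014,3.2)"
```

```text
AVG tool torque, force [ 0.04  -0.016  0.01  -0.049  0.369 -3.246] sd [0.015 0.051 0.032 0.673 0.474 0.438] toolx z 0.007 t 13.17
AVG tool torque, force [ 4.900e-02  2.000e-03  1.000e-03  2.650e-01 -1.790e-01 -3.467e+00] sd [0.023 0.047 0.02  0.537 0.629 0.302] toolx z 0.003 t 14.82
pos [ 0.4514 -0.0009  0.1535] travel [-0.009 -0.08   0.927] dr [ 0.096 -0.006 -0.019] t 14.82 open 0.65 q [-0.28 -0.05  2.02  0.02  1.12 -0.33]
```

Averaged, B is quiet: −0.016 after one tilt and +0.002 after the other, against about 0.1 expected for a loose part. The noise is about 0.05 per reading, so A's single readings aren't conclusive. I'll set B back and test C with averages.

```bash
python3 -m handwheel '[{"travel":[0,-0.04,0.1],"dr":[0.09,-0.005,-0.02]},{"travel":[0,-0.04,0.25],"dr":[0,0,0]},{"travel":[0,0,0.25],"dr":[0,0,0]},{"travel":[0,0,0.2],"dr":[0,0,0]},{"travel":[0,0,0],"dr":[0,0,0]}]'; python3 -c "
from h import *
go(.447,-.002,.015,3.2)"
```

```text
time_s: 15.23
eef_pos: [0.4443, -0.0073, 0.0314]
eef_rot: [0.002, 0.691, 0.723, 0.003]
wrist_force: [-1.7, 1.5, -3.5]
opening: 0.646
pos [ 0.4443 -0.0073  0.0314] travel [0.034 0.018 0.11 ] dr [ 0.015 -0.002 -0.02 ] t 15.23 open 0.646 q [-0.29  0.19  2.07  0.    0.87 -0.34]
```

```bash
python3 -m handwheel '[{"travel":[0.034,0.01,0.04],"dr":[0.015,0,-0.02]},{"travel":[0,0,0.04],"dr":[0,0,0]},{"travel":[0,0,0.03],"dr":[0,0,0]},{"travel":[0,0,0.01],"dr":[0,0,0]},{"travel":[0,0,0],"dr":[0,0,0]}]'; python3 -c "
from h import *
go(.447,-.002,.015,3.2)"
```

```text
time_s: 15.65
eef_pos: [0.4468, -0.0054, 0.0143]
eef_rot: [-0.001, 0.689, 0.724, 0.0]
wrist_force: [0.1, -0.6, -3.1]
opening: 0.648
pos [ 0.4468 -0.0054  0.0143] travel [ 0.022  0.003 -0.005] dr [-0.003 -0.005 -0.012] t 15.65 open 0.648 q [-0.28  0.24  2.06  0.    0.85 -0.33]
```

```bash
python3 -m handwheel '[{"travel":[0.02,0,0.01],"dr":[0,0,0]},{"travel":[0,0,0.01],"dr":[0,0,0]},{"travel":[0,0,0],"dr":[0,0,0]}]'; python3 -m handwheel '[{"travel":[0,0,0],"dr":[0,0,0]},{"travel":[0,0,0],"dr":[0,0,0]},{"travel":[0,0,0],"dr":[0,0,0]},{"travel":[0,0,0],"dr":[0,0,0]},{"travel":[0,0,0],"dr":[0,0,0]}]' 1;  python3 -c "
from h import *
go(.457,-.173,.13,4.4)"
```

```text
time_s: 15.9
eef_pos: [0.4487, -0.003, 0.0135]
eef_rot: [0.001, 0.69, 0.724, 0.002]
wrist_force: [0.3, -1.1, -2.8]
opening: 0.647
time_s: 16.32
eef_pos: [0.4514, -0.0034, 0.016]
eef_rot: [0.003, 0.689, 0.724, 0.003]
wrist_force: [0.7, -0.1, -0.0]
opening: 0.996
pos [ 0.4514 -0.0034  0.016 ] travel [-1.131 -0.012 -0.759] dr [ 0.017  0.002 -0.053] t 16.32 open 0.996 q [-0.27  0.24  2.05  0.    0.84 -0.32]
```

```bash
python3 -m handwheel '[{"travel":[0,0,-0.27],"dr":[0,0,0]},{"travel":[0,0,-0.27],"dr":[0,0,0]},{"travel":[-0.1,0,-0.22],"dr":[0.017,0,-0.03]},{"travel":[-0.25,0,0],"dr":[0,0,-0.025]},{"travel":[-0.26,-0.01,0],"dr":[0,0,0]},{"travel":[-0.26,-0.01,0],"dr":[0,0,0]},{"travel":[-0.22,0,0],"dr":[0,0,0]},{"travel":[0,0,0],"dr":[0,0,0]}]';  python3 -c "
from h import *
go(.457,-.173,.01,4.4)"
```

```text
time_s: 16.98
eef_pos: [0.4584, -0.1723, 0.1332]
eef_rot: [-0.001, 0.676, 0.737, -0.003]
wrist_force: [0.0, 0.1, 0.1]
opening: 0.999
pos [ 0.4584 -0.1723  0.1332] travel [-0.002 -0.004  0.821] dr [-0.013  0.005  0.019] t 16.98 open 0.999 q [-0.6   0.11  1.9  -0.01  1.13 -0.68]
```

```bash
python3 -m handwheel '[{"travel":[0,-0.01,0.2],"dr":[-0.01,0,0.02]},{"travel":[0,-0.005,0.26],"dr":[0,0,0]},{"travel":[0,-0.01,0.22],"dr":[0,0,0]},{"travel":[0,-0.01,0.13],"dr":[0,0,0]},{"travel":[0,-0.005,0.02],"dr":[0,0,0]}]'; python3 -c "
from h import *
go(.457,-.173,.01,4.4)"; python3 -m handwheel '[{"travel":[0,0,0],"dr":[0,0,0]},{"travel":[0,0,0],"dr":[0,0,0]},{"travel":[0,0,0],"dr":[0,0,0]},{"travel":[0,0,0],"dr":[0,0,0]},{"travel":[0,0,0],"dr":[0,0,0]},{"travel":[0,0,0],"dr":[0,0,0]}]' -1;  python3 -c "
from h import *
go(.457,-.173,.01,4.4)"
```

```text
time_s: 17.4
eef_pos: [0.4562, -0.178, 0.0087]
eef_rot: [0.006, 0.682, 0.731, -0.0]
wrist_force: [-0.2, 0.5, -0.2]
opening: 0.999
pos [ 0.4562 -0.178   0.0087] travel [ 0.033  0.008 -0.009] dr [ 0.015  0.018 -0.014] t 17.4 open 0.999 q [-0.61  0.32  1.96 -0.    0.84 -0.68]
time_s: 17.9
eef_pos: [0.4589, -0.1776, 0.0127]
eef_rot: [0.008, 0.682, 0.732, 0.001]
wrist_force: [0.5, -0.0, -3.9]
opening: 0.647
pos [ 0.4589 -0.1776  0.0127] travel [ 0.031 -0.01   0.018] dr [ 0.023  0.022 -0.012] t 17.9 open 0.647 q [-0.61  0.32  1.96 -0.    0.85 -0.68]
```

```bash
python3 -m handwheel '[{"travel":[0,0,-0.15],"dr":[0,0,0]},{"travel":[0,0,-0.25],"dr":[0.03,0.02,0]},{"travel":[0,0,-0.25],"dr":[0,0,0]},{"travel":[0,0,-0.2],"dr":[0,0,0]},{"travel":[0,0,0],"dr":[0,0,0]}]' >/dev/null
python3 -m handwheel '[{"travel":[0,0,0],"dr":[0,0.235,0]},{"travel":[0,0,0],"dr":[0,0.235,0]},{"travel":[0,0,0],"dr":[0,0.235,0]},{"travel":[0,0,0],"dr":[0,0.235,0]},{"travel":[0,0,0],"dr":[0,0.235,0]},{"travel":[0,0,0],"dr":[0,0,0]},{"travel":[0,0,0],"dr":[0,0,0]},{"travel":[0,0,0],"dr":[0,0,0]},{"travel":[0,0,0],"dr":[0,0,0]}]' >/dev/null
python3 -m handwheel '[{"travel":[0,0,0],"dr":[0,-0.235,0]},{"travel":[0,0,0],"dr":[0,-0.235,0]},{"travel":[0,0,0],"dr":[0,-0.235,0]},{"travel":[0,0,0],"dr":[0,-0.235,0]},{"travel":[0,0,0],"dr":[0,-0.235,0]},{"travel":[0,0,0],"dr":[0,0,0]},{"travel":[0,0,0],"dr":[0,0,0]}]' >/dev/null; python3 -c "from h import *; avg(10)"
python3 -m handwheel '[{"travel":[0,0,0],"dr":[0,-0.235,0]},{"travel":[0,0,0],"dr":[0,-0.235,0]},{"travel":[0,0,0],"dr":[0,-0.235,0]},{"travel":[0,0,0],"dr":[0,-0.235,0]},{"travel":[0,0,0],"dr":[0,-0.235,0]},{"travel":[0,0,0],"dr":[0,0,0]},{"travel":[0,0,0],"dr":[0,0,0]},{"travel":[0,0,0],"dr":[0,0,0]},{"travel":[0,0,0],"dr":[0,0,0]}]' >/dev/null
python3 -m handwheel '[{"travel":[0,0,0],"dr":[0,0.235,0]},{"travel":[0,0,0],"dr":[0,0.235,0]},{"travel":[0,0,0],"dr":[0,0.235,0]},{"travel":[0,0,0],"dr":[0,0.235,0]},{"travel":[0,0,0],"dr":[0,0.235,0]},{"travel":[0,0,0],"dr":[0,0,0]},{"travel":[0,0,0],"dr":[0,0,0]}]' >/dev/null; python3 -c "from h import *; avg(10); go(.457,-.176,.014,4.4)"
```

```text
AVG tool torque, force [ 5.000e-03  5.000e-02  2.000e-03 -8.000e-02  8.700e-02 -3.685e+00] sd [0.039 0.043 0.035 0.628 0.439 0.317] toolx z -0.001 t 20.15
AVG tool torque, force [ 2.800e-02 -8.600e-02  2.000e-03  3.100e-01  2.670e-01 -3.698e+00] sd [0.022 0.04  0.035 0.359 0.615 0.512] toolx z 0.006 t 21.98
pos [ 0.462  -0.1787  0.1523] travel [ 0.015 -0.059  0.921] dr [ 0.056 -0.012  0.001] t 21.98 open 0.649 q [-0.62  0.08  1.9   0.03  1.15 -0.71]
```

Case C rattles: the level torque was +0.050 after one tilt and −0.086 after the other, about 7 sigma and with the expected sign and size. I'll set it down on the mat for now and then deal with the foam.

```bash
python3 -m handwheel '[{"travel":[0.015,-0.03,0.1],"dr":[0.056,-0.01,0]},{"travel":[0,-0.02,0.25],"dr":[0,0,0]},{"travel":[0,0,0.25],"dr":[0,0,0]},{"travel":[0,0,0.2],"dr":[0,0,0]},{"travel":[0,0,0],"dr":[0,0,0]}]'; python3 -c "
from h import *
go(.457,-.176,.014,4.4)"
```

```text
time_s: 22.4
eef_pos: [0.4593, -0.1776, 0.0323]
eef_rot: [0.005, 0.678, 0.735, 0.0]
wrist_force: [-2.7, 2.6, -4.4]
opening: 0.65
pos [ 0.4593 -0.1776  0.0323] travel [ 0.013 -0.015  0.122] dr [0.015 0.015 0.01 ] t 22.4 open 0.65 q [-0.61  0.28  1.95 -0.    0.9  -0.69]
```

```bash
python3 -m handwheel '[{"travel":[0.01,-0.01,0.05],"dr":[0.015,0.015,0.01]},{"travel":[0,0,0.05],"dr":[0,0,0]},{"travel":[0,0,0.03],"dr":[0,0,0]},{"travel":[0,0,0.02],"dr":[0,0,0]},{"travel":[0,0,0],"dr":[0,0,0]}]'; python3 -c "
from h import *
tq()"; python3 -m handwheel '[{"travel":[0,0,0],"dr":[0,0,0]},{"travel":[0,0,0],"dr":[0,0,0]},{"travel":[0,0,0],"dr":[0,0,0]},{"travel":[0,0,0],"dr":[0,0,0]}]' 1;  python3 -c "
from h import *
go(.458,-.173,.17,4.4);go(.62,.073,.17,100)"
```

```text
time_s: 22.82
eef_pos: [0.4595, -0.1761, 0.011]
eef_rot: [0.001, 0.679, 0.735, -0.0]
wrist_force: [-0.2, 0.4, -3.5]
opening: 0.651
TOOL torque [ 0.039 -0.043 -0.016] force [-0.2   0.36 -3.5 ] toolz [ 0.001 -0.001 -1.   ] toolx [-0.079  0.997 -0.001] z 0.011 open 0.651 t 22.82
time_s: 23.15
eef_pos: [0.4633, -0.1786, 0.0155]
eef_rot: [0.005, 0.678, 0.735, 0.001]
wrist_force: [-0.2, -0.2, -1.2]
opening: 0.999
pos [ 0.4633 -0.1786  0.0155] travel [ 0.033 -0.024 -1.03 ] dr [0.015 0.013 0.005] t 23.15 open 0.999 q [-0.61  0.32  1.94 -0.    0.87 -0.69]
pos [ 0.4633 -0.1786  0.0155] travel [ 1.582  1.183 -1.031] dr [ 1.000e-03  2.300e-02 -3.182e+00] t 23.15 open 0.999 q [-0.61  0.32  1.94 -0.    0.87 -0.69]
```

```bash
python3 -m handwheel '[{"travel":[0,0,-0.27],"dr":[0,0,0]},{"travel":[0,0,-0.27],"dr":[0,0,0]},{"travel":[0,0,-0.27],"dr":[0,0,0]},{"travel":[0.1,0.08,-0.2],"dr":[0,0,0]},{"travel":[0.2,0.15,0],"dr":[0,0,0]},{"travel":[0.2,0.15,0],"dr":[0,0,0]},{"travel":[0.2,0.15,0],"dr":[0,0,0]},{"travel":[0.2,0.15,0],"dr":[0,0,0]},{"travel":[0.2,0.15,0],"dr":[0,0,0]},{"travel":[0.2,0.15,0],"dr":[0,0,0]},{"travel":[0.2,0.15,0],"dr":[0,0,0]},{"travel":[0,0,0],"dr":[0,0,0.235]},{"travel":[0,0,0],"dr":[0,0,0.235]},{"travel":[0,0,0],"dr":[0,0,0.235]},{"travel":[0,0,0],"dr":[0,0,0.235]},{"travel":[0,0,0],"dr":[0,0,0.235]},{"travel":[0,0,0],"dr":[0,0,0.235]},{"travel":[0,0,0],"dr":[0,0,0.235]},{"travel":[0,0,0],"dr":[0,0,0.235]},{"travel":[0,0,0],"dr":[0,0,0.235]}]'; python3 -m handwheel '[{"travel":[0,0,0],"dr":[0,0,0.235]},{"travel":[0,0,0],"dr":[0,0,0.235]},{"travel":[0,0,0],"dr":[0,0,0]},{"travel":[0,0,0],"dr":[0,0,0]}]'
python3 - <<'E'
from h import *
go(.628,.073,.17,-80)
c=viewer.get_calibration("wrist"); im=viewer.camera("wrist")[:,:,::-1]; cv2.imwrite("pics/w1.png",im)
g=im.max(2).astype(int); s=g-im.min(2)
blobs(c,(g>140)&(s<40),.039,300)
E
```

```text
time_s: 24.82
eef_pos: [0.6263, 0.0732, 0.186]
eef_rot: [0.006, 0.967, 0.254, 0.013]
wrist_force: [0.5, 0.1, -0.3]
opening: 1.0
time_s: 25.15
eef_pos: [0.627, 0.0731, 0.188]
eef_rot: [0.005, 0.991, 0.131, 0.015]
wrist_force: [-0.7, -0.4, -0.3]
opening: 1.004
pos [0.627  0.0731 0.188 ] travel [0.003 0.001 0.12 ] dr [ 0.024 -0.056  0.168] t 25.15 open 1.004 q [-0.07  0.32  1.53 -0.    1.26  1.24]
px [505. 468.] xy [ 402. -217.] size [42. 66.] long axis deg 104.0
px [241. 420.] xy [395. 100.] size [29. 35.] long axis deg 129.8
px [ 13. 411.] xy [347. 344.] size [23. 91.] long axis deg 165.7
px [300. 299.] xy [550.  57.] size [207.  54.] long axis deg 83.6
px [150. 235.] xy [579. 221.] size [52. 76.] long axis deg 170.8
px [80. 92.] xy [686. 290.] size [43. 43.] long axis deg 143.7
px [331. 162.] xy [679. -24.] size [756. 332.] long axis deg 79.7
```

View pics/w1.png

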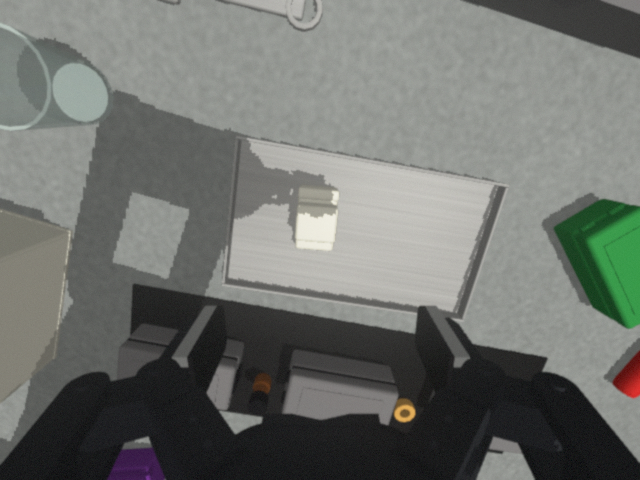

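The wrist view shows the lump at about (317,215). The tray corners are at (237,137), (507,185), (463,317) and (226,284), and the cases stand upright with the vial and nut untouched. I'll cast those points.

```bash
python3 - <<'E'
from h import *
c=viewer.get_calibration("wrist"); im=cv2.imread("pics/w1.png")
P=ray(c,[(237,137),(507,185),(463,317),(226,284)],.018); print("tray",P.round(3).tolist(),P.mean(0).round(3))
print("lump near-left/right step top z.039", ray(c,[(297,238),(334,241)],.039).round(3).tolist())
print("lump far step", ray(c,[(298,208),(337,213)],.039).round(3).tolist(), ray(c,[(301,187),(338,187)],.025).round(3).tolist())
cv2.imwrite("pics/w1c.png",cv2.resize(im[170:265,260:380],None,fx=5,fy=5,interpolation=cv2.INTER_CUBIC))
go(.628,.073,.02,-80)
E
```

```text
tray [[0.684, 0.165, 0.018], [0.707, -0.09, 0.018], [0.565, -0.103, 0.018], [0.539, 0.149, 0.018]] [0.624 0.03  0.018]
lump near-left/right step top z.039 [[0.612, 0.091, 0.039], [0.618, 0.057, 0.039]]
lump far step [[0.639, 0.097, 0.039], [0.644, 0.061, 0.039]] [[0.656, 0.099, 0.025], [0.665, 0.066, 0.025]]
pos [0.627  0.0731 0.1881] travel [-0.026 -0.013  1.12 ] dr [ 0.024 -0.056  0.168] t 25.2 open 1.0 q [-0.07  0.32  1.53 -0.    1.26  1.24]
```

View pics/w1c.png

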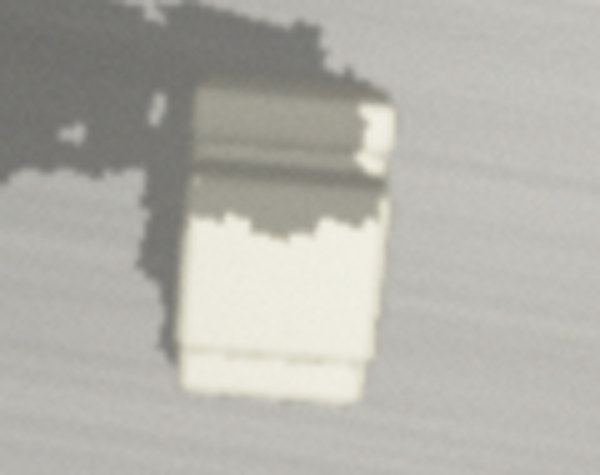

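```bash
python3 -m handwheel '[{"travel":[0,0,0],"dr":[0.024,-0.056,0.168]},{"travel":[0,0,0.25],"dr":[0,0,0]},{"travel":[0,0,0.25],"dr":[0,0,0]},{"travel":[0,0,0.2],"dr":[0,0,0]},{"travel":[0,0,0],"dr":[0,0,0]}]'; python3 -c "
from h import *
go(.629,.075,.007,-80)"
```

```text
time_s: 25.62
eef_pos: [0.6312, 0.0729, 0.0853]
eef_rot: [0.001, 0.996, 0.093, 0.005]
wrist_force: [-2.3, 0.5, -1.0]
opening: 1.001
pos [0.6312 0.0729 0.0853] travel [-0.017 -0.018  0.522] dr [ 0.005 -0.019  0.024] t 25.62 open 1.001 q [-0.07  0.46  1.56  0.    1.11  1.31]
```

```bash
python3 -m handwheel '[{"travel":[-0.017,-0.018,0.2],"dr":[0,-0.019,0.024]},{"travel":[-0.02,0,0.2],"dr":[0,0,0]},{"travel":[-0.01,0,0.1],"dr":[0,0,0]},{"travel":[0,0,0.02],"dr":[0,0,0]}]'; python3 -c "
from h import *
go(.629,.075,.007,-80)"
```

```text
time_s: 25.95
eef_pos: [0.6275, 0.074, 0.0102]
eef_rot: [0.002, 0.996, 0.092, 0.003]
wrist_force: [-0.8, -0.4, 0.3]
opening: 1.0
pos [0.6275 0.074  0.0102] travel [ 0.011 -0.005  0.021] dr [ 0.007 -0.009  0.017] t 25.95 open 1.0 q [-0.07  0.57  1.58 -0.    0.98  1.32]
```

```bash
python3 -m handwheel '[{"travel":[0.01,0,0.02],"dr":[0,0,0]},{"travel":[0,0,0.005],"dr":[0,0,0]},{"travel":[0,0,0.005],"dr":[0,0,0]},{"travel":[0,0,0.005],"dr":[0,0,0]},{"travel":[0,0,0],"dr":[0,0,0]},{"travel":[0,0,0],"dr":[0,0,0]},{"travel":[0,0,0],"dr":[0,0,0]},{"travel":[0,0,0],"dr":[0,0,0]}]' -1; python3 -m handwheel '[{"travel":[0,0,-0.2],"dr":[0,0,0]},{"travel":[0,0,-0.27],"dr":[0,0,0]},{"travel":[0,0,-0.27],"dr":[0,0,0]},{"travel":[0,0,-0.27],"dr":[0,0,0]},{"travel":[0,0,-0.27],"dr":[0,0,0]},{"travel":[0,0,-0.27],"dr":[0,0,0]},{"travel":[0,0,0],"dr":[0,0,0]}]'; python3 -c "
from h import *
go(.471,.393,.23,-80)"
```

```text
time_s: 26.62
eef_pos: [0.6361, 0.074, 0.0146]
eef_rot: [0.003, 0.996, 0.094, 0.009]
wrist_force: [0.2, 1.1, 0.2]
opening: 0.434
time_s: 27.2
eef_pos: [0.6281, 0.075, 0.2524]
eef_rot: [0.002, 0.996, 0.094, 0.003]
wrist_force: [1.9, 0.4, 0.8]
opening: 0.433
pos [0.6281 0.075  0.2524] travel [-0.633 -2.279  0.136] dr [ 0.008 -0.012  0.026] t 27.2 open 0.433 q [-0.07  0.29  1.44 -0.    1.41  1.32]
```

```bash
python3 -m handwheel '[{"travel":[-0.063,-0.23,0.01],"dr":[0,0,0]},{"travel":[-0.063,-0.23,0.01],"dr":[0,0,0]},{"travel":[-0.063,-0.23,0.01],"dr":[0,0,0]},{"travel":[-0.063,-0.23,0.01],"dr":[0,0,0]},{"travel":[-0.063,-0.23,0.01],"dr":[0,0,0]},{"travel":[-0.063,-0.23,0.01],"dr":[0,0,0]},{"travel":[-0.063,-0.23,0.01],"dr":[0,0,0]},{"travel":[-0.063,-0.23,0.01],"dr":[0,0,0]},{"travel":[-0.063,-0.23,0.01],"dr":[0,0,0]},{"travel":[-0.063,-0.2,0.01],"dr":[0,0,0]},{"travel":[0,0,0],"dr":[0,0,0]}]'; python3 -c "
from h import *
go(.471,.393,.16,-80)"
```

```text
time_s: 28.12
eef_pos: [0.4692, 0.4025, 0.2379]
eef_rot: [0.002, 0.996, 0.09, 0.011]
wrist_force: [-0.3, -0.3, -0.3]
opening: 0.439
pos [0.4692 0.4025 0.2379] travel [-0.01   0.062  0.52 ] dr [ 0.011 -0.039  0.011] t 28.12 open 0.439 q [ 0.52  0.26  1.5  -0.01  1.37  1.92]
```

```bash
python3 -m handwheel '[{"travel":[-0.01,0.05,0.2],"dr":[0,-0.03,0]},{"travel":[0,0.01,0.25],"dr":[0,0,0]},{"travel":[0,0,0.1],"dr":[0,0,0]},{"travel":[0,0,0],"dr":[0,0,0]},{"travel":[0,0,0],"dr":[0,0,0]}]';  python3 -m handwheel '[{"travel":[0,0,0],"dr":[0,0,0]},{"travel":[0,0,0],"dr":[0,0,0]},{"travel":[0,0,0],"dr":[0,0,0]},{"travel":[0,0,0],"dr":[0,0,0]},{"travel":[0,0,0],"dr":[0,0,0]}]' 1; python3 -m handwheel '[{"travel":[0,0,-0.27],"dr":[0,0,0]},{"travel":[0,0,-0.25],"dr":[0,0,0]},{"travel":[0,0,0],"dr":[0,0,0]}]';python3 - <<'E'
from h import *
cv2.imwrite("pics/top2.png",viewer.camera("top")[:,:,::-1])
go(.458,-.176,.22,4.4)
E
```

```text
time_s: 28.53
eef_pos: [0.4692, 0.3962, 0.154]
eef_rot: [0.002, 0.996, 0.094, 0.004]
wrist_force: [0.5, -0.5, 0.2]
opening: 0.433
time_s: 28.95
eef_pos: [0.4724, 0.3968, 0.1595]
eef_rot: [0.0, 0.996, 0.093, 0.008]
wrist_force: [-0.4, -0.2, 0.1]
opening: 1.003
time_s: 29.2
eef_pos: [0.4704, 0.3961, 0.2393]
eef_rot: [0.001, 0.996, 0.093, 0.007]
wrist_force: [1.6, 1.3, 0.5]
opening: 1.002
pos [0.4697 0.3956 0.2366] travel [-0.783  3.73   0.119] dr [ 0.021 -0.01  -2.791] t 29.25 open 1.0 q [ 0.51  0.26  1.5  -0.01  1.37  1.9 ]
```

```bash
python3 - <<'E'
from h import *
c=viewer.get_calibration("top"); im=cv2.imread("pics/top2.png"); g=im.max(2).astype(int); s=g-im.min(2)
m=np.zeros(g.shape,bool); m[220:268,217:432]=((g>60)&(s<25))[220:268,217:432]
blobs(c,m,.051)
E
```

```text
px [246. 244.] xy [437. 171.] size [ 55. 113.] long axis deg 91.9
px [325. 240.] xy [447.   0.] size [ 55. 114.] long axis deg 92.6
px [411. 240.] xy [ 444. -174.] size [116. 103.] long axis deg 89.4
```

View pics/top2.png

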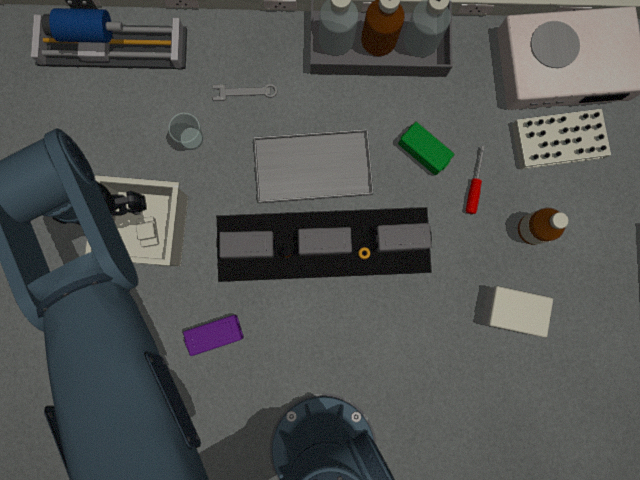

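The lump is in the bin at (147,232), the tray is empty and the cases are in place. Back to case C.

```bash
python3 -m handwheel '[{"travel":[-0.05,0.24,0],"dr":[0,0,0]},{"travel":[-0.05,0.24,0],"dr":[0,0,0]},{"travel":[-0.05,0.24,0],"dr":[0,0,0]},{"travel":[-0.05,0.24,0],"dr":[0,0,0]},{"travel":[-0.05,0.24,0],"dr":[0,0,0]},{"travel":[-0.05,0.24,0],"dr":[0,0,0]},{"travel":[-0.05,0.24,0],"dr":[0,0,0]},{"travel":[-0.05,0.24,0],"dr":[0,0,0]},{"travel":[-0.05,0.24,0],"dr":[0,0,0]},{"travel":[-0.05,0.24,0],"dr":[0,0,0]},{"travel":[-0.05,0.24,0],"dr":[0,0,0]},{"travel":[-0.05,0.24,0],"dr":[0,0,0]},{"travel":[-0.05,0.24,0],"dr":[0,0,0]},{"travel":[-0.05,0.24,0],"dr":[0,0,0]},{"travel":[-0.05,0.24,0],"dr":[0,0,0]},{"travel":[0,0,0],"dr":[0,0,-0.23]},{"travel":[0,0,0],"dr":[0,0,-0.23]},{"travel":[0,0,0],"dr":[0,0,-0.23]},{"travel":[0,0,0],"dr":[0,0,-0.23]},{"travel":[0,0,0],"dr":[0,0,-0.23]}]'; python3 -m handwheel '[{"travel":[0,0,0],"dr":[0,0,-0.23]},{"travel":[0,0,0],"dr":[0,0,-0.23]},{"travel":[0,0,0],"dr":[0,0,-0.23]},{"travel":[0,0,0],"dr":[0,0,-0.23]},{"travel":[0,0,0],"dr":[0,0,-0.23]},{"travel":[0,0,0],"dr":[0,0,-0.23]},{"travel":[0,0,0],"dr":[0,0,0]}]';python3 -c "
from h import *
go(.46,-.174,.13,4)"
```

```text
time_s: 30.92
eef_pos: [0.4531, -0.1819, 0.227]
eef_rot: [0.002, 0.919, 0.394, 0.005]
wrist_force: [0.4, -0.2, 0.2]
opening: 1.003
time_s: 31.5
eef_pos: [0.4508, -0.1811, 0.2223]
eef_rot: [0.001, 0.709, 0.705, 0.003]
wrist_force: [-0.5, 0.4, 0.8]
opening: 1.003
pos [ 0.4508 -0.1811  0.2223] travel [0.046 0.057 0.616] dr [ 0.013 -0.005 -0.142] t 31.5 open 1.003 q [-0.63 -0.02  1.84  0.01  1.32 -0.63]
```

```bash
python3 -m handwheel '[{"travel":[0.046,0.057,0.2],"dr":[0.013,-0.005,-0.142]},{"travel":[0,-0.01,0.26],"dr":[0,0,0]},{"travel":[0,-0.01,0.15],"dr":[0,0,0]},{"travel":[0,0,0],"dr":[0,0,0]}]'; python3 -c "
from h import *
go(.46,-.174,.01,4)"
```

```text
time_s: 31.83
eef_pos: [0.4585, -0.1754, 0.1296]
eef_rot: [0.004, 0.686, 0.727, 0.0]
wrist_force: [-1.5, 0.5, -0.4]
opening: 0.997
pos [ 0.4585 -0.1754  0.1296] travel [0.013 0.006 0.797] dr [ 0.01   0.009 -0.022] t 31.83 open 0.997 q [-0.61  0.11  1.91 -0.    1.11 -0.67]
```

```bash
python3 -m handwheel '[{"travel":[0.013,0,0.2],"dr":[0.01,0.009,-0.022]},{"travel":[0.005,-0.005,0.26],"dr":[0,0,0]},{"travel":[0.005,-0.01,0.22],"dr":[0,0,0]},{"travel":[0,-0.01,0.1],"dr":[0,0,0]},{"travel":[0,0,0.01],"dr":[0,0,0]}]'; python3 -m handwheel '[{"travel":[0.01,0,0],"dr":[0,0,0]},{"travel":[0,0,0],"dr":[0,0,0]},{"travel":[0,0,0],"dr":[0,0,0]},{"travel":[0,0,0],"dr":[0,0,0]},{"travel":[0,0,0],"dr":[0,0,0]},{"travel":[0,0,0],"dr":[0,0,0]}]' -1;  python3 -m handwheel '[{"travel":[0,0,-0.15],"dr":[0,0,0]},{"travel":[0,0,-0.25],"dr":[0,0,0]},{"travel":[0,0,-0.25],"dr":[0,0,0]},{"travel":[0,0,-0.25],"dr":[0,0,0]},{"travel":[0,0,-0.2],"dr":[0,0,0]},{"travel":[0,0,0],"dr":[0,0,0]}]';python3 -c "
from h import *
go(.622,.029,.18,4)"
```

```text
time_s: 32.25
eef_pos: [0.4583, -0.1747, 0.0118]
eef_rot: [0.004, 0.687, 0.726, 0.001]
wrist_force: [-1.2, -0.4, -0.2]
opening: 0.999
time_s: 32.75
eef_pos: [0.462, -0.1754, 0.018]
eef_rot: [0.007, 0.689, 0.724, 0.001]
wrist_force: [0.3, -0.1, -4.6]
opening: 0.645
time_s: 33.25
eef_pos: [0.4571, -0.1722, 0.189]
eef_rot: [0.004, 0.69, 0.724, 0.001]
wrist_force: [1.5, -0.3, -2.8]
opening: 0.649
pos [ 0.4571 -0.1722  0.189 ] travel [1.287 1.163 0.061] dr [ 0.012  0.01  -0.041] t 33.25 open 0.649 q [-0.6   0.02  1.87 -0.    1.24 -0.65]
```

```bash
python3 -m handwheel '[{"travel":[0.1,0.09,0],"dr":[0,0,0]},{"travel":[0.13,0.117,0],"dr":[0,0,-0.02]},{"travel":[0.13,0.117,0],"dr":[0,0,-0.02]},{"travel":[0.13,0.117,0],"dr":[0,0,0]},{"travel":[0.13,0.117,0],"dr":[0,0,0]},{"travel":[0.13,0.117,0],"dr":[0,0,0]},{"travel":[0.13,0.117,0],"dr":[0,0,0]},{"travel":[0.13,0.117,0],"dr":[0,0,0]},{"travel":[0.13,0.117,0],"dr":[0,0,0]},{"travel":[0.08,0.07,0],"dr":[0,0,0]},{"travel":[0.03,0.03,0],"dr":[0,0,0]},{"travel":[0,0,0],"dr":[0,0,0]}]';python3 -c "
from h import *
go(.622,.029,.18,4);tq()"
```

```text
time_s: 34.25
eef_pos: [0.6162, 0.0344, 0.1824]
eef_rot: [0.003, 0.684, 0.73, -0.002]
wrist_force: [-0.1, -0.9, -3.5]
opening: 0.651
pos [0.6162 0.0344 0.1824] travel [-0.039  0.036  0.017] dr [ 0.003  0.015 -0.009] t 34.25 open 0.651 q [-0.13  0.32  1.54 -0.01  1.28 -0.2 ]
TOOL torque [ 0.004 -0.044  0.023] force [-0.12 -0.88 -3.55] toolz [ 0.002 -0.008 -1.   ] toolx [-0.065  0.998 -0.008] z 0.182 open 0.651 t 34.25
```

```bash
python3 -m handwheel '[{"travel":[-0.04,0.03,0],"dr":[0,0.015,0]},{"travel":[0,0,0],"dr":[0,0,0]},{"travel":[0,0,0],"dr":[0,0,0]},{"travel":[0,0,0],"dr":[0,0,0]}]';python3 - <<'E'
from h import *
cv2.imwrite("pics/scene3.png",viewer.camera("scene")[:,:,::-1]); cv2.imwrite("pics/top3.png",viewer.camera("top")[:,:,::-1])
go(.622,.029,.18,4);avg(6); tq()
print(np.abs(ctrl.get_obs()["dq"]).max())
E
```

```text
time_s: 34.58
eef_pos: [0.619, 0.0254, 0.1804]
eef_rot: [-0.001, 0.684, 0.729, -0.001]
wrist_force: [0.0, 0.1, -3.3]
opening: 0.647
pos [0.6191 0.0257 0.1805] travel [0.021 0.021 0.003] dr [-0.005 -0.    -0.012] t 34.68 open 0.646 q [-0.15  0.33  1.53 -0.    1.28 -0.21]
AVG tool torque, force [-0.039 -0.069  0.009  0.174  0.077 -3.656] sd [0.023 0.023 0.013 0.498 0.438 0.695] toolx z 0.0 t 34.98
TOOL torque [-0.01  -0.091  0.006] force [-0.47  0.47 -4.15] toolz [-0.002  0.    -1.   ] toolx [-0.065  0.998  0.   ] z 0.181 open 0.65 t 34.98
0.0024757441228297383
```

View pics/scene3.png

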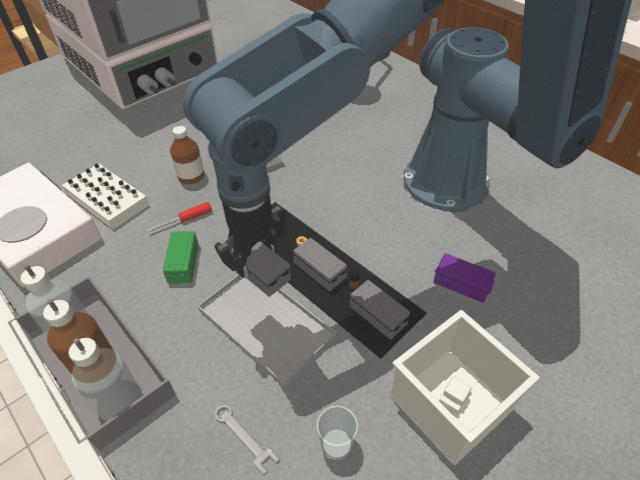

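View pics/top3.png

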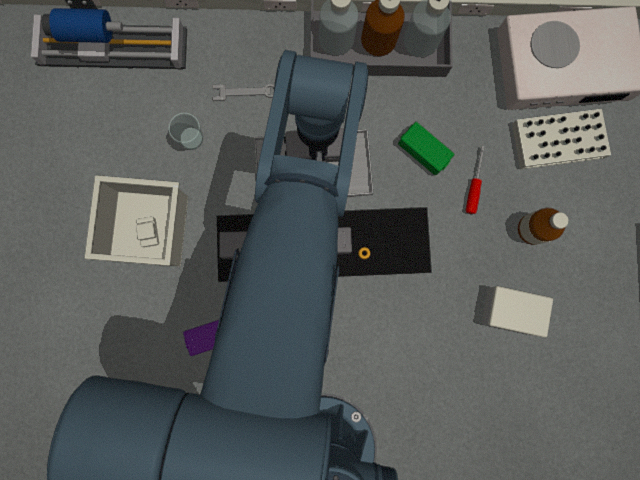

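The scene view shows the case held level above the tray, the lump in the bin at (457,390), the two quiet cases lid up on the mat, and the bystanders in place. Handing in.

```bash
python3 -c "
from bench import ctrl
print(ctrl.hand_in()); print(ctrl.get_obs()['time_s'])"
```

```text
the job is handed in; nothing more can be done
None
the job is handed in; nothing more can be done
```

The rattling case is C, the right-hand one. It was handed in held level and still over the tray, about 3 mm off its middle. Its underside is about 0.16 m above the tray floor, and the robot clock read about 35 s.

- **Finding it:** I lifted each case and tilted it about 35° both ways, then compared the level wrist torque afterwards.
    - **C:** it shifted from +0.050 to −0.086 N·m (averages of 10 readings), which fits a loose part.
    - **B:** it was quiet at −0.016 and +0.002 N·m averaged, after noisy single readings that had looked ambiguous.
    - **A:** it read −0.030 and −0.028 N·m, but those are single readings with about 0.05 noise, so A is quiet mainly because C is so clear.
- **Order:** I set A and B back lid up, within about 4 mm of where they started. C went back on the mat while I threw the foam in the bin, then I picked it up again.
- **Last checks:** the pictures show the lump in the bin, no lump seen in the tray once it was cleared, and the vial, nut and other bystanders I could see in place. The arm was at rest, with tool tilt under 0.2° and a grip opening of 0.65, matching the case width. I judged the case's own levelness by eye in the scene view and did not measure it.

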